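# Fit the keyed shaft into the pulley hub

### The arm

A 7-joint arm with a two-finger parallel gripper is mounted at the origin on the work surface. World frame = base frame: x ahead of the robot, y to its left, z up, the work surface at z = 0. Lengths are in m, angles in rad, forces in N, time in s.
With the tool pointing down it reaches from about 0.35 to 0.775 m from the base axis. Payload 3.1 kg.
Tool frame: the origin (TCP) lies between the finger pads; the fingertips stand arm.nose_length ahead of it and the grasp point (between the pads) lies 3 mm ahead of it (arm.nose_length is the distance from the TCP to the fingertips, in m); z points along the fingers, y is the line along which they close (so a half turn about z gives the same grasp; the last joint's range is limited). The gripper opens to 85 mm and grips with 20 to 120 N. Pads are 22 mm wide; open, the fingers measure 114 mm over their backs; the gripper's body (76 mm by 85 mm) begins 54 mm behind the grasp point. The pads swing forward as they close: fully open they stand 13 mm farther back than shut.
Start: joints at [1.087, 0.311, 0.014, 1.512, -0.004, 1.319, -0.027], TCP at [0.235, -0.497, 0.253] pointing down, gripper open.
Joint ranges: [-2.7, 2.7], [-0.3, 1.91], [-1.27, 1.3], [0.12, 2.57], [-1.44, 4.58], [0.2, 2.03], [-3.05, 3.05]. Speed limits (rad/s): [2.79, 2.79, 3.14, 3.14, 3.14, 3.14, 3.14].

### API

Orientations are given as a unit quaternion [w, x, y, z].
In Python, from rig import arm, eyes, order gives the robot as it stands.
- The arm moves only by the shell command python3 -m handwheel 'ROWS' [OPENING]. ROWS is JSON, a list of rows, each a list of 6 numbers: the shift along the world's x, y, z in mm, then the turn, a rotation vector about the world's x, y, z in degrees. A call has exactly 5 rows; each row is the pose to reach, as a shift and turn from the pose commanded when the call began; what a row does not reach only later rows make up. A row lasts 1/12 s, in which the tool goes at most 41.7 mm and 7.16 degrees, less where a joint would pass 70% of its speed; a pose out of reach is approached as far as the arm can. A call with a gripper value outside its range is refused whole. OPENING is the finger opening in mm, from 0 to 85.4, set as the call begins (- or left out, the last holds). The fingers move at their own pace and stop on an object; the grip force is fixed at half the most. Time passes only in rows, so rows that repeat a pose let the fingers close, or fill a call up. It gives the time, the measured TCP pose, the force, the opening and the grip force at its end, in the units of the state.
- arm.state(): the state, without advancing time (a new reading comes with each control period).
- eyes.camera(name): name is "scene" or "side" or "wrist"; returns a dict with "image" (420x560x3 uint8, blue, green, red), "fx", "fy", "cx", "cy" (pixels), "k1" (the pictures are not rectified: a ray, as slopes to the right and down, at radius r is drawn at 1 + k1 r^2 times it, then the intrinsics apply), "T" (4x4, takes a point from camera to world coordinates). Camera axes: x right, y down, z forward; pixel columns grow to the right and rows downward; lengths in m; the calibration is good to about 2 mm. A picture is of the moment at which its call begins. There is no depth.
- order.sign_off(): hands the job in; it is judged then, once.
The state is a dict: "clock": time; "joint_positions": joint angles; "dq": joint speeds; "joint_torque": joint torques, N m; "eef_pos": TCP position; "orientation": TCP orientation; "force": force on the tool from outside, world axes, zero at the start; "ft_torque": the same for the moment, N m; "width": opening from 0.0 (shut) to 1.0 (fully open); "finger_force": force on a finger pad.
Only numpy, scipy, OpenCV 4.12 (cv2) and the standard library are available. Lean on these libraries where they do the work, as an engineer would, in place of code of your own. Each camera call takes 0.05 s, during which the arm holds its last target. There are 200 camera calls.

### The job

Pull the upper, deep drawer of the bench cabinet by its bar handle out to its stop, take out the collared shaft with the key on its side and push its keyed end down into the hub of the belt pulley clamped in the vise, turning it until the key slips into the keyway and the collar sits fully home on the hub. Finish while still gripping the shaft and pressing it down firmly, with 10 N or more, so that a colleague can tighten the grub screw: do not let go. Leave the other two pieces standing in the drawer and the tools on the bench where they are.

Things in the scene. Friction and masses are not known exactly. Their poses are not given: they have to be found in the camera images.
- drawer (a joint): slide of the upper, deep drawer (blue front) of the grey steel bench cabinet; the shallow front below it does not open: 0 m closed, 0.180 m at its stop, grows as it is pulled out towards the robot; it runs straight, takes about 3 to 6 N and stays where it is left
- drawer_handle (a point): middle of the drawer's handle, a level round steel bar 120 mm long, 10 mm thick, a post at each end, 40 mm out from the drawer front (35 mm free behind the bar), 28 mm below the front's upper edge, 39 mm below the top of the cabinet (fixed, 260 deep, 300 wide, 175 mm high, front to the robot); x axis into the cabinet (the drawer opens along -x), y along the bar, z up
- drawer_rack (a point): middle one of three sockets in the plywood rack on the drawer's floor: its centre, at floor height; axes as the handle's. Sockets: 25 mm holes through the 16 mm rack, 82 mm apart along y, 89 mm behind the drawer's outer front face; each holds one of three steel pieces, in any order. Above this floor the drawer front rises 104 mm, its sides 50, the cabinet's top 115 mm
- shaft: the keyed shaft, plain steel, 98 mm long, about 0.38 kg, stands key end down in a socket; origin: centre of its lower end, z up its axis, x towards the key. Nose 24 mm diameter, its last 4 mm tapering to 18; key 8 mm wide, standing out 4 mm, from 18 to 40 mm above the lower end; collar 34 mm diameter from 42 to 50 mm; stub 24 mm diameter from 50 to 98 mm, where it is gripped
- shaft_shoulder (a point): on the shaft's axis at the underside of its collar, 42 mm above the shaft's lower end; axes as the shaft's. In the top 24 mm of the stub above, an empty keyseat (slot 8 mm wide, 4 mm deep) is cut on the same side as the key below: seen from above it shows where the key is
- hub_mouth (a point): centre of the bore at the top face of the pulley's hub, 90 mm above the bench; x axis from the bore's centre towards the keyway, z up. Bore 25.5 mm, 60 mm deep; keyway 9.6 mm wide, 4 mm deep, full length. With the key out of line the nose goes 18 mm into the bore and the key rests on the hub's face; in line, the shaft goes 24 mm further, till the collar sits on the face
- pulley: aluminium V-belt pulley, 90 mm diameter and 30 mm thick, with a hub of 52 mm diameter standing 30 mm above it; clamped in a green drill-press vise (jaws 64 mm high, 106 mm wide, screw towards the robot), it cannot turn or move; origin at the centre of its underside, 30 mm above the bench, x towards the keyway, z up
- bar_blank: bystander in the drawer: plain straight steel bar, 24 mm diameter, 92 mm long, no collar and no key; origin at the centre of its lower end
- taper_arbor: bystander in the drawer: steel arbor, 24 mm diameter below, tapering towards its top, 90 mm long, no collar and no key; origin at the centre of its lower end
- spirit_level: bystander on the bench beyond the vise: yellow spirit level 230 x 22 x 50 mm; origin at the centre of its underside, x along its length
- hammer: bystander on the bench, on the robot's left and nearer than the drawer: hammer with wooden handle, 260 mm long, lying flat, 26 mm high; origin under its middle, x along the handle towards the head

How it is judged:
On the way, in this order (a step that is already met when the one before it is completed fails the run):
1. the drawer is pulled out to its stop (value of joint drawer above 0.172 m), for 0.1 s.
2. the keyed shaft is lifted out of its socket in the gripper (z of shaft in the frame of drawer_rack above 0.03 m and contact force between the fingers and shaft above 1 N), for 0.1 s.
At the end, for the whole second after the job is handed in: collar underside within 2 mm of the hub face, axis within 2.5 mm of the bore's and within 0.05 rad of its direction, key in the keyway (0.2 rad); the fingers still grip the shaft (over 3 N) and its collar is pressed on the hub with over 7 N, all through the last second (z of shaft_shoulder in the frame of hub_mouth between -0.004 and 0.002 m and horizontal distance between shaft_shoulder and hub_mouth below 0.0025 m and angle between the z axis of shaft and the z axis of hub_mouth, either way round below 0.05 rad and angle between the x axis of shaft and the x axis of hub_mouth, either way round below 0.2 rad and contact force between the fingers and shaft above 3 N and contact force between shaft_collar and pulley above 7 N); the arm keeps its last pose, push and grip.
It fails at once if another piece in the drawer is lifted or tipped over (z of bar_blank in the frame of drawer_rack above 0.02 m or angle between bar_blank's own z axis and vertical above 0.4 rad).
It fails at once if another piece in the drawer is lifted or tipped over (z of taper_arbor in the frame of drawer_rack above 0.02 m or angle between taper_arbor's own z axis and vertical above 0.4 rad).
It fails at once if the spirit level on the bench is pushed away by more than 30 mm (distance of spirit_level from where it was at the start of the episode above 0.03 m).
It fails at once if the hammer on the bench is pushed away by more than 30 mm (distance of hammer from where it was at the start of the episode above 0.03 m).
It also fails if it takes over 64 s, if anything falls off the work surface, if the arm or the gripper's body presses on something with over 40 N, if the wrist force passes 120 N, or if a joint passes its speed limit or range.

## Working session

There is one attempt and no reset: what is moved stays moved. The work goes in short steps, Python scripts to look and compute and a shell command to move; the robot and the scene stay as the last step left them, time stands still between calls to the robot, and variables do not carry over. Pictures are saved under pics/ and viewed, at most 10 in all, crops included, and the job is handed in when it is done.

```bash
mkdir -p pics
cat > h.py <<'E'
import numpy as np, cv2
from rig import arm, eyes, order
def K(c): return np.array([[c["fx"],0,c["cx"]],[0,c["fy"],c["cy"]],[0,0,1.]])
def D(c): return np.array([c["k1"],0,0,0.])
def ray(c,uv):
    p=cv2.undistortPoints(np.array([[uv]],float),K(c),D(c))[0,0]
    T=np.array(c["T"]); d=T[:3,:3]@[p[0],p[1],1]; return T[:3,3],d/np.linalg.norm(d)
def atz(c,uv,z):
    o,d=ray(c,uv); return o+d*(z-o[2])/d[2]
def tri(obs):
    A=np.zeros((3,3));b=np.zeros(3)
    for c,uv in obs:
        o,d=ray(c,uv);M=np.eye(3)-np.outer(d,d);A+=M;b+=M@o
    return np.linalg.solve(A,b)
def proj(c,P):
    Ti=np.linalg.inv(np.array(c["T"])); 
    r=cv2.Rodrigues(Ti[:3,:3])[0]; return cv2.projectPoints(np.array(P,float).reshape(-1,1,3),r,Ti[:3,3],K(c),D(c))[0].reshape(-1,2)
import pickle
def snap(name,fn):
    c=eyes.camera(name); cv2.imwrite(f"pics/{fn}.png",c["image"]); pickle.dump(c,open(f"pics/{fn}.pkl","wb")); return c
def load(fn): return pickle.load(open(f"pics/{fn}.pkl","rb"))
E
python3 - <<'E'
from h import *
np.set_printoptions(precision=4,suppress=True)
print(arm.nose_length, arm.state())
for n in ("scene","side"):
    c=snap(n,n+"0"); print(n,c["fx"],c["cx"],c["cy"],c["k1"],np.array(c["T"]))
a=cv2.resize(load("scene0")["image"],(800,600)); b=cv2.resize(load("side0")["image"],(800,600))
cv2.imwrite("pics/a.png",a);cv2.imwrite("pics/b.png",b)
E
```

```text
0.022 {'clock': 0.0, 'joint_positions': array([ 1.0873,  0.3117,  0.014 ,  1.5131, -0.0044,  1.3192, -0.0272]), 'dq': array([-0.0011,  0.0007,  0.0012, -0.0006,  0.0001, -0.0006, -0.0005]), 'joint_torque': array([ -0.0001, -37.9917,   0.1459, -23.0592,   0.0123,   0.0137,
         0.    ]), 'eef_pos': array([ 0.2349, -0.4966,  0.2522]), 'orientation': array([-0.0011,  0.9757,  0.2191, -0.0003]), 'force': array([0.2335, 0.6168, 0.2349]), 'ft_torque': array([0.0189, 0.0318, 0.0355]), 'finger_force': 0.0, 'width': 0.9977707271144773}
scene 529.3564832864221 285.43578885169035 205.4226252563421 -0.11014525464343027 [[-0.5428 -0.6529  0.5282 -0.3207]
 [-0.8398  0.4199 -0.344   0.6095]
 [ 0.0028 -0.6304 -0.7763  1.3868]
 [ 0.      0.      0.      1.    ]]
side 403.31875472738557 277.6280368577263 209.51229635641798 -0.0784632113340264 [[-0.9455  0.2465 -0.2127  0.7679]
 [ 0.3251  0.6788 -0.6584  0.7669]
 [-0.0179 -0.6917 -0.722   0.8937]
 [ 0.      0.      0.      1.    ]]
```

View pics/a.png

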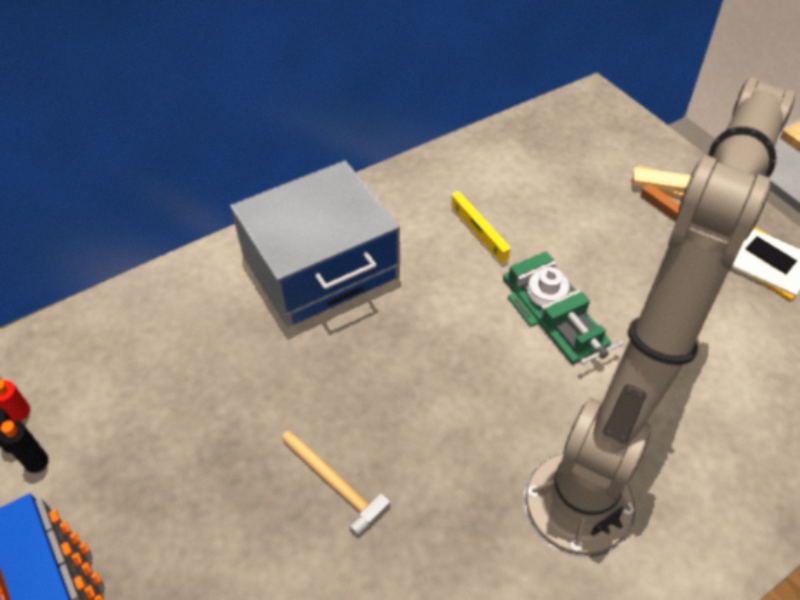

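View pics/b.png

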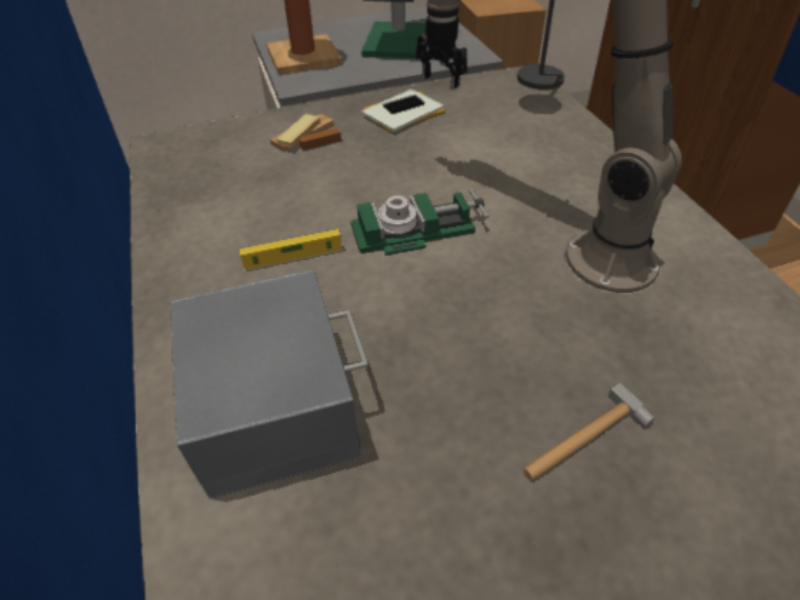

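Run:
```python
from h import *
np.set_printoptions(precision=4,suppress=True)
s,d=load("scene0"),load("side0")
S=lambda c,u,v:(c,(u*.7,v*.7))
for uv in [(346,163),(234,209),(279,278),(398,230)]: print("top",atz(s,np.array(uv)*.7,.175))
for uv in [(173,300),(316,275),(352,402),(180,441)]: print("top side",atz(d,np.array(uv)*.7,.175))
print("h",atz(s,(321*.7,281*.7),.136),atz(s,(372*.7,259*.7),.136)); print(atz(d,(348*.7,315*.7),.136),atz(d,(364*.7,364*.7),.136))
print("hub",atz(s,(549*.7,278*.7),.09),atz(d,(397*.7,202*.7),.09))
cr=lambda im,x,y,w,h,k:cv2.resize(im[y:y+h,x:x+w],(w*k,h*k),interpolation=cv2.INTER_CUBIC)
i=s["image"];j=d["image"]
A=np.vstack([np.hstack([cr(i,150,110,133,100,3),cr(i,350,170,80,60,5)[:300]]),np.hstack([cr(j,210,190,80,60,5)[:, :399],cr(j,245,120,80,60,5)])])
cv2.imwrite("pics/c.png",A);print(A.shape)
```

```text
top [ 0.9248 -0.0222  0.175 ]
top [0.9277 0.2716 0.175 ]
top [0.6857 0.2777 0.175 ]
top [ 0.6678 -0.0077  0.175 ]
top side [ 0.9276 -0.0216  0.175 ]
top side [0.6736 0.004  0.175 ]
top side [0.6869 0.2882 0.175 ]
top side [0.9381 0.2708 0.175 ]
h [0.6611 0.1941 0.136 ] [0.6558 0.0685 0.136 ]
[0.6386 0.0829 0.136 ] [0.6432 0.1972 0.136 ]
hub [ 0.4271 -0.2577  0.09  ] [ 0.429  -0.2603  0.09  ]
(600, 799, 3)
```

View pics/c.png

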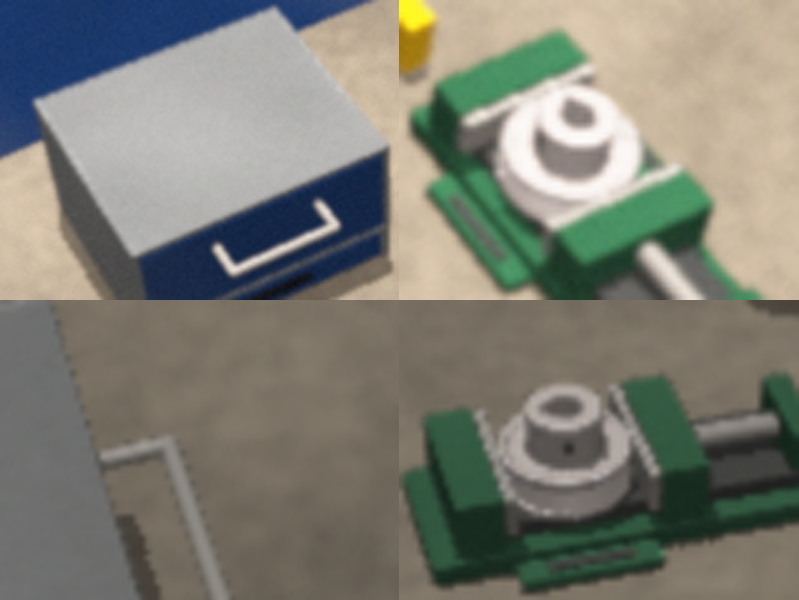

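Run:
```python
from h import *
from scipy.optimize import least_squares
np.set_printoptions(precision=4,suppress=True)
s,d=load("scene0"),load("side0")
# cabinet: corners from crop (scene) & b (side)
sc=[(150+276/3,110+8/3),(150+36/3,110+101/3),(150+133/3,110+255/3),(150+387/3,110+148/3)]
sd=[(173*.7,301*.7),(315*.7,275*.7),(353*.7,402*.7),(180*.7,442*.7)]
loc=np.array([[.26,-.15],[.26,.15],[0,.15],[0,-.15]])
ss=[s]*4; 
def pts(p,L,z):
    a=p[2];R=np.array([[np.cos(a),-np.sin(a)],[np.sin(a),np.cos(a)]]);q=L@R.T+p[:2];return np.c_[q,np.full(len(q),z)]
hl=np.array([[-.045+.005,.057],[-.04,-.057]])
def f(p):
    P=pts(p,loc,.175);H=pts(p,hl,.136)
    return np.r_[(proj(s,P)-sc).ravel(),(proj(d,P[[0,3,2,1]])-np.array([sd[0],sd[3],sd[2],sd[1]])).ravel(),
      (proj(s,H)-[(228,200),(262.7,185.3)]).ravel(),(proj(d,H)-[(364*.7,364*.7),(243.2,218.6)]).ravel()]
r=least_squares(f,[.68,.13,0]);print(r.x,np.round(r.fun,1))
print(tri([(s,(228,200)),(d,(364*.7,364*.7))]),tri([(s,(262.7,185.3)),(d,(243.2,218.6))]))
hs=(350+(574-400)/5,170+115/5);hd=(245+(562-400)/5,120+107/5)
print("hub",atz(s,hs,.09),atz(d,hd,.09),tri([(s,hs),(d,hd)]))
print("kw",atz(s,(350+(572-400)/5,170+99/5),.09))
```

```text
[0.6712 0.0951 0.2394] [ -13.1   -0.7   -1.9   13.6   19.6    5.3    4.4  -10.8  -12.1   11.5
   78.3 -127.3   15.6  -23.5  -68.3  122.3   18.5   -1.6    9.6   -6.9
    2.9  -19.9   -7.7  -11.4]
[0.6435 0.1935 0.1344] [0.6379 0.0718 0.1336]
hub [ 0.4315 -0.2634  0.09  ] [ 0.4306 -0.2608  0.09  ] [ 0.4307 -0.2623  0.09  ]
kw [ 0.4428 -0.2711  0.09  ]
```

```bash
for k in 1 2 3 4; do python3 -m handwheel '[[20,31,0,0,0,3.1],[40,63,0,0,0,6.2],[60,94,0,0,0,9.3],[81,126,0,0,0,12.4],[101.5,157,0,0,0,15.5]]' 34 | tail -3; done
python3 - <<'E'
from h import *
from scipy.optimize import least_squares
np.set_printoptions(precision=4,suppress=True)
st=arm.state();print(st)
s,d=load("scene0"),load("side0")
sc=[(242,110+8/3),(162,110+101/3),(150+133/3,195),(279,110+148/3)]
sd=np.array([(173,301),(180,442),(353,402),(315,275)])*.7
loc=np.array([[.26,-.15],[.26,.15],[0,.15],[0,-.15]]);hl=np.array([[-.04,.058],[-.04,-.058]])
def pts(p,L,z):
    a=p[2];R=np.array([[np.cos(a),-np.sin(a)],[np.sin(a),np.cos(a)]]);q=L@R.T+p[:2];return np.c_[q,np.full(len(q),z)]
def f(p):
    P=pts(p,loc,.175);H=pts(p,hl,.136)
    return np.r_[(proj(s,P)-sc).ravel(),(proj(d,P)-sd).ravel(),
      (proj(s,H)-[(228,200),(262.7,185.3)]).ravel(),(proj(d,H)-[(364*.7,364*.7),(243.2,218.6)]).ravel()]
r=least_squares(f,[.68,.13,0]);print(r.x,np.round(r.fun,1)); print(pts(r.x,np.array([[-.04,0]]),.136))
c=snap("wrist","w1"); print(np.array(c["T"]),c["fx"])
E
```

```text
force: [0.8, -0.2, 0.6]
width: 0.395
finger_force: 0.0
force: [0.4, -1.5, 0.1]
width: 0.401
finger_force: 0.0
force: [0.1, 0.0, 0.5]
width: 0.399
finger_force: 0.0
force: [1.0, 0.8, 0.3]
width: 0.397
finger_force: 0.0
{'clock': 1.7667, 'joint_positions': array([ 0.0657,  0.5876, -0.5205,  1.1656,  0.2811,  1.4579, -0.4567]), 'dq': array([-0.7187,  0.7069, -0.0669, -1.0857,  0.3355,  0.4261,  0.1052]), 'joint_torque': array([  1.8145, -50.794 ,  -6.2552, -19.9842,  -0.3601,  -0.2035,
        -0.1405]), 'eef_pos': array([0.6417, 0.1322, 0.2525]), 'orientation': array([-0.0003,  0.7226,  0.6912, -0.0006]), 'force': array([1.0349, 0.8153, 0.3293]), 'ft_torque': array([-0.0569,  0.0035,  0.0161]), 'finger_force': 0.0, 'width': 0.3969197633924849}
[ 0.6777  0.1353 -0.0401] [-0.1  0.1 -1.1  0.2 -1.   1.1  0.8  0.1 -1.6 -1.2 -2.5  1.7  0.3 -1.5
 -0.2 -4.8 -0.2  1.2 -1.8  1.4  1.  -1.1  1.2  0.5]
[[0.6377 0.1369 0.136 ]]
[[ 0.999  -0.0421 -0.0148  0.6449]
 [-0.0446 -0.9547 -0.2944  0.2064]
 [-0.0018  0.2947 -0.9556  0.3737]
 [ 0.      0.      0.      1.    ]] 310.45343757827425
```

View pics/w1.png

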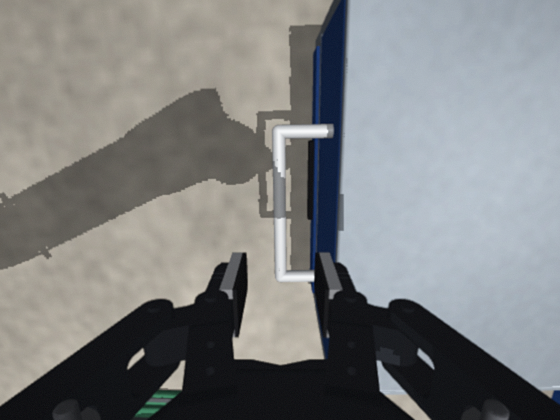

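Run:
```python
from h import *
np.set_printoptions(precision=4,suppress=True)
c=load("w1")
print(atz(c,(279,131),.136),atz(c,(283,276),.136)); print(atz(c,(347,5),.175),atz(c,(324,330),.175)); print(proj(c,[[.6417,.1322,.2305]])); print(arm.state()["eef_pos"],arm.state()["clock"])
```

```text
[0.6429 0.1943 0.136 ] [0.6407 0.0733 0.136 ]
[0.6845 0.2636 0.175 ] [0.6708 0.0474 0.175 ]
[[281.169  265.6906]]
[0.6432 0.1421 0.2504] 1.8167
```

```bash
python3 -m handwheel '[[0,2,0,0,0,0],[0,2,0,0,0,0],[0,2,-10,0,0,0],[0,2,-25,0,0,0],[0,2,-45,0,0,0]]' 34
python3 -m handwheel '[[0,0,-15,0,0,0],[0,0,-30,0,0,0],[0,0,-45,0,0,0],[0,0,-58,0,0,0],[0,0,-62,0,0,0]]' 34
python3 -m handwheel '[[0,0,0,0,0,0],[0,0,0,0,0,0],[0,0,0,0,0,0],[0,0,0,0,0,0],[0,0,0,0,0,0]]' 34
```

```text
clock: 2.23
eef_pos: [0.6419, 0.1305, 0.2093]
orientation: [0.002, 0.725, 0.689, 0.001]
force: [-0.0, -0.5, -0.1]
width: 0.404
finger_force: 0.0
clock: 2.65
eef_pos: [0.6412, 0.1297, 0.1525]
orientation: [0.002, 0.725, 0.689, 0.0]
force: [-17.7, -5.6, 36.3]
width: 0.396
finger_force: 19.9
clock: 3.07
eef_pos: [0.6411, 0.1297, 0.1528]
orientation: [0.003, 0.725, 0.689, 0.0]
force: [-11.8, -2.7, 21.5]
width: 0.397
finger_force: 12.4
```

Run:
```python
from h import *
c=snap("wrist","w2")
d=snap("side","d2");s=snap("scene","s2")
cr=lambda im,x,y,w,h,k:cv2.resize(im[y:y+h,x:x+w],(w*k,h*k),interpolation=cv2.INTER_CUBIC)
A=np.vstack([cr(c["image"],160,140,240,200,2)[:300,:480][:, :400].copy(),np.zeros((0,400,3),np.uint8)])
L=cv2.resize(c["image"],(533,400))
R=np.vstack([cr(d["image"],200,170,89,67,3)[:200,:267],cr(s["image"],200,150,89,67,3)[:200,:267]])
cv2.imwrite("pics/e.png",np.hstack([L,R]))
```

```text
(no output)
```

View pics/e.png

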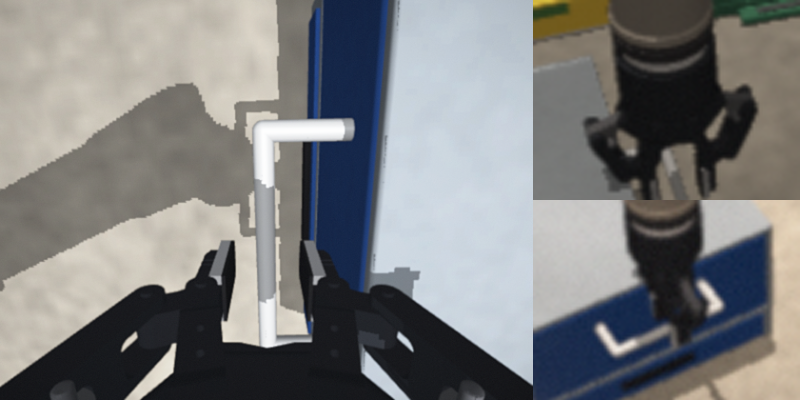

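```bash
python3 -m handwheel '[[0,0,5,0,0,0],[-1,0,5,0,0,0],[-1,0,5,0,0,0],[-1,0,5,0,0,0],[-1,0,5,0,0,0]]' 20
python3 -m handwheel '[[0,0,0,0,0,0],[0,0,-2,0,0,0],[0,0,-4,0,0,0],[0,0,-4,0,0,0],[0,0,-4,0,0,0]]' 0
python3 -m handwheel '[[0,0,0,0,0,0],[0,0,0,0,0,0],[0,0,0,0,0,0],[0,0,0,0,0,0],[0,0,0,0,0,0]]' 0
```

```text
clock: 3.63
eef_pos: [0.6394, 0.1317, 0.1502]
orientation: [-0.0, 0.724, 0.69, -0.001]
force: [-1.4, -0.2, 1.5]
width: 0.238
finger_force: 0.0
clock: 4.05
eef_pos: [0.6407, 0.1322, 0.1504]
orientation: [0.001, 0.724, 0.69, 0.0]
force: [-4.7, -3.7, 12.7]
width: 0.088
finger_force: 58.9
clock: 4.47
eef_pos: [0.6407, 0.1322, 0.1504]
orientation: [0.001, 0.724, 0.69, 0.0]
force: [-4.2, -2.6, 12.7]
width: 0.087
finger_force: 58.9
```

```bash
python3 -m handwheel '[[-5,0,2,0,0,0],[-15,1,3,0,0,0],[-30,1,3,0,0,0],[-45,2,3,0,0,0],[-60,2.5,3,0,0,0]]' 0
python3 -m handwheel '[[-16,1,0,0,0,0],[-32,1.5,0,0,0,0],[-48,2,0,0,0,0],[-64,3,0,0,0,0],[-80,3.5,0,0,0,0]]' 0
python3 -m handwheel '[[-14,1,0,0,0,0],[-26,1,0,0,0,0],[-36,2,0,0,0,0],[-43,2,0,0,0,0],[-45,2,0,0,0,0]]' 0
python3 -m handwheel '[[0,0,0,0,0,0],[0,0,0,0,0,0],[0,0,0,0,0,0],[0,0,0,0,0,0],[0,0,0,0,0,0]]' 0
```

```text
clock: 4.88
eef_pos: [0.5818, 0.134, 0.1504]
orientation: [0.002, 0.724, 0.69, 0.001]
force: [3.9, -1.3, 0.6]
width: 0.087
finger_force: 59.4
clock: 5.3
eef_pos: [0.5017, 0.1366, 0.1504]
orientation: [0.002, 0.724, 0.69, 0.001]
force: [4.0, -2.9, 1.7]
width: 0.083
finger_force: 59.4
clock: 5.72
eef_pos: [0.4604, 0.138, 0.1505]
orientation: [0.005, 0.724, 0.69, 0.004]
force: [15.6, -3.9, -11.5]
width: 0.086
finger_force: 59.2
clock: 6.13
eef_pos: [0.4605, 0.1379, 0.1504]
orientation: [0.004, 0.724, 0.689, 0.003]
force: [11.0, -4.6, -5.6]
width: 0.082
finger_force: 59.7
```

```bash
python3 -m handwheel '[[1,0,0,0,0,0],[2,0,0,0,0,0],[2,0,0,0,0,0],[2,0,0,0,0,0],[2,0,0,0,0,0]]' 36
python3 -m handwheel '[[0,0,20,0,0,0],[0,0,50,0,0,0],[0,0,85,0,0,0],[0,0,120,0,0,0],[20,-5,150,0,0,0]]' 36
python3 -m handwheel '[[25,-8,20,0,0,0],[55,-15,25,0,0,0],[85,-22,30,0,0,0],[95,-23,30,0,0,0],[95,-23,30,0,0,0]]' 50
python3 -m handwheel '[[0,0,0,0,0,0],[0,0,0,0,0,0],[0,0,0,0,0,0],[0,0,0,0,0,0],[0,0,0,0,0,0]]' 50
python3 - <<'E'
from h import *
c=snap("wrist","w3")
E
```

```text
clock: 6.55
eef_pos: [0.4565, 0.1414, 0.1501]
orientation: [-0.0, 0.723, 0.691, -0.0]
force: [0.9, 0.5, 0.3]
width: 0.421
finger_force: 0.0
clock: 6.97
eef_pos: [0.474, 0.1387, 0.3031]
orientation: [-0.0, 0.721, 0.692, 0.0]
force: [0.4, 0.7, -0.2]
width: 0.422
finger_force: 0.0
clock: 7.38
eef_pos: [0.5744, 0.1115, 0.3291]
orientation: [-0.0, 0.725, 0.689, -0.0]
force: [-0.2, -0.1, 0.5]
width: 0.586
finger_force: 0.0
clock: 7.8
eef_pos: [0.5715, 0.1132, 0.3307]
orientation: [0.0, 0.723, 0.691, -0.0]
force: [-0.4, -0.2, -0.0]
width: 0.585
finger_force: 0.0
```

View pics/w3.png

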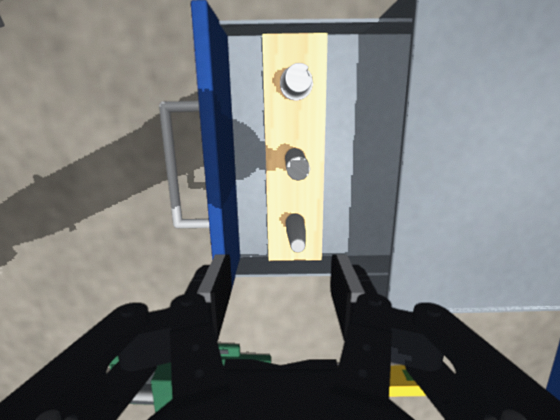

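Run:
```python
from h import *
c=load("w3");d=snap("side","d3");s=snap("scene","s3")
cr=lambda im,x,y,w,h,k:cv2.resize(im[y:y+h,x:x+w],(w*k,h*k),interpolation=cv2.INTER_CUBIC)
P=proj(s,[[.59,.22,.14]])[0].astype(int);Q=proj(d,[[.59,.22,.14]])[0].astype(int);print(P,Q)
A=np.hstack([cr(c["image"],270,55,50,50,8),np.vstack([cr(s["image"],P[0]-40,P[1]-20,80,40,5),cr(d["image"],Q[0]-40,Q[1]-20,80,40,5)])])
cv2.imwrite("pics/f.png",A)
```

```text
[228 214] [279 254]
```

View pics/f.png

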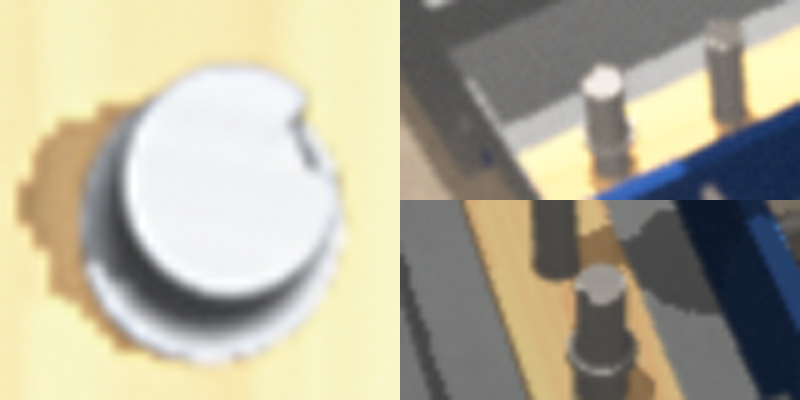

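Run:
```python
from h import *
np.set_printoptions(precision=4,suppress=True)
c=load("w3");d=load("d3");s=load("s3")
px=lambda x,y:(270+(x+.5)/8-.5,55+(y+.5)/8-.5)
ctr=tri([(c,px(231,180)),(d,(278.6,250.6)),(s,(228.2,210))]);print(ctr)
z=.158
C=atz(c,px(231,180),z);print(C,atz(d,(278.6,250.6),z),atz(s,(228.2,210),z))
for p in [(125,180),(231,63),(231,297),(305,105),(325,178),(292,125),(312,172),(338,200)]:
    W=atz(c,px(*p),z)-C; print(p,W[:2]*1000,np.hypot(*W[:2])*1000,np.degrees(np.arctan2(W[1],W[0])))
# collar visible extents at top .110 and sockets
```

```text
[0.592  0.2183 0.1573]
[0.5918 0.2178 0.158 ] [0.5917 0.2207 0.158 ] [0.5928 0.2175 0.158 ]
(125, 180) [-11.6344   0.5294] 11.646408389466073 177.39480451627765
(231, 63) [ 0.3581 11.8418] 11.847196356366496 88.26805698789244
(231, 297) [ -0.3648 -12.1196] 12.125116503396306 -91.72401574199269
(305, 105) [8.2923 7.2612] 11.022093061212908 41.207036363564825
(325, 178) [10.3244 -0.2572] 10.327605610395851 -1.4270113103566784
(292, 125) [6.8282 5.3019] 8.644944617238972 37.82809866125366
(312, 172) [8.9102 0.4203] 8.920098906527704 2.700376513201133
(338, 200) [11.7104 -2.5784] 11.990892208244729 -12.417396845906495
```

```bash
python3 -m handwheel '[[4,20,-5,0,0,-6.7],[8,40,-10,0,0,-13.4],[12,60,-20,0,0,-20.1],[16,80,-30,0,0,-26.8],[20,95,-40,0,0,-33.5]]' 55
python3 -m handwheel '[[0,10,-10,0,0,-6.7],[0,10,-20,0,0,-13.4],[0,10,-30,0,0,-20.1],[0,10,-40,0,0,-26.8],[0,10,-50,0,0,-33.5]]' 55
python3 -m handwheel '[[0,0,0,0,0,0],[0,0,0,0,0,0],[0,0,0,0,0,0],[0,0,0,0,0,0],[0,0,0,0,0,0]]' 55
python3 -c "
from h import *
st=arm.state();print(st['eef_pos'],st['joint_positions'],st['width'])
q=st['orientation'];print(np.degrees(2*np.arctan2(q[2],q[1]))-90)"
```

```text
clock: 8.37
eef_pos: [0.5919, 0.2101, 0.2899]
orientation: [-0.001, 0.893, 0.451, 0.0]
force: [-0.1, 0.2, -0.2]
width: 0.646
finger_force: 0.0
clock: 8.78
eef_pos: [0.5921, 0.2179, 0.2397]
orientation: [0.0, 0.985, 0.174, -0.0]
force: [0.0, -0.2, 0.4]
width: 0.642
finger_force: 0.0
clock: 9.2
eef_pos: [0.5926, 0.218, 0.2412]
orientation: [-0.0, 0.984, 0.177, 0.001]
force: [-0.3, -0.5, -0.5]
width: 0.644
finger_force: 0.0
[0.59259013 0.21797988 0.24121925] [-0.16352992  0.51066526 -0.34529805  1.27631317  0.16922327  1.38118716
 -1.71474308] 0.6438759160345918
-69.62624546307164
```

```bash
python3 -m handwheel '[[0,0,-15,0,0,0],[0,0,-35,0,0,0],[0,0,-55,0,0,0],[0,0,-75,0,0,0],[0,0,-88,0,0,0]]' 55
python3 -m handwheel '[[0,0,-8,0,0,0],[0,0,-13,0,0,0],[0,0,-13,0,0,0],[0,0,-13,0,0,0],[0,0,-13,0,0,0]]' 55
python3 -m handwheel '[[0,0,0,0,0,0],[0,0,0,0,0,0],[0,0,0,0,0,0],[0,0,0,0,0,0],[0,0,0,0,0,0]]' 0
python3 -m handwheel '[[0,0,0,0,0,0],[0,0,0,0,0,0],[0,0,0,0,0,0],[0,0,0,0,0,0],[0,0,0,0,0,0]]' 0
```

```text
clock: 9.62
eef_pos: [0.5916, 0.2174, 0.1506]
orientation: [0.0, 0.984, 0.177, -0.001]
force: [-0.8, 0.2, -0.2]
width: 0.646
finger_force: 0.0
clock: 10.03
eef_pos: [0.593, 0.2182, 0.1407]
orientation: [-0.0, 0.984, 0.176, 0.001]
force: [0.9, 0.3, 0.5]
width: 0.644
finger_force: 0.0
clock: 10.45
eef_pos: [0.5926, 0.2182, 0.1402]
orientation: [-0.0, 0.984, 0.176, 0.001]
force: [-0.2, 0.1, 3.8]
width: 0.27
finger_force: 58.5
clock: 10.87
eef_pos: [0.5926, 0.2182, 0.1402]
orientation: [-0.0, 0.984, 0.176, 0.001]
force: [-0.5, -0.2, 5.4]
width: 0.266
finger_force: 58.5
```

```bash
python3 -m handwheel '[[0,0,8,0,0,0],[0,0,20,0,0,0],[0,0,40,0,0,0],[0,0,65,0,0,0],[0,0,95,0,0,0]]' 0
python3 -m handwheel '[[0,0,25,0,0,0],[0,0,45,0,0,0],[0,0,60,0,0,0],[0,0,70,0,0,0],[0,0,75,0,0,0]]' 0
for k in 1 2 3; do python3 -m handwheel '[[-15,-30,0,0,0,-3.3],[-30,-60,0,0,0,-6.6],[-45,-90,0,0,0,-10],[-60,-120,0,0,0,-13.3],[-74,-148,0,0,0,-16.7]]' 0; done
python3 -m handwheel '[[0,0,0,0,0,0],[0,0,0,0,0,0],[0,0,0,0,0,0],[0,0,0,0,0,0],[0,0,0,0,0,0]]' 0
python3 - <<'E'
from h import *
np.set_printoptions(precision=4,suppress=True)
c=snap("wrist","w4");st=arm.state();print(st['joint_positions'],np.array(c["T"]))
p=proj(c,[[.4307,-.2623,.09]])[0];print(p)
x,y=(p-[40,30]).astype(int);print(x,y)
A=np.hstack([cv2.resize(c["image"],(400,300)),cv2.resize(c["image"][y:y+60,x:x+80],(400,300),interpolation=cv2.INTER_CUBIC)])
s=load("scene0")["image"];d=load("side0")["image"]
cr=lambda im,x,y,w,h,k:cv2.resize(im[y:y+h,x:x+w],(w*k,h*k),interpolation=cv2.INTER_CUBIC)
A=np.vstack([A,np.hstack([cr(s,370,182,40,30,10),cr(d,258,131,40,30,10)])])
cv2.imwrite("pics/g.png",A)
E
```

```text
clock: 11.28
eef_pos: [0.5901, 0.2162, 0.2327]
orientation: [0.001, 0.984, 0.176, -0.004]
force: [0.7, -0.3, -4.1]
width: 0.265
finger_force: 59.0
clock: 11.7
eef_pos: [0.5921, 0.2176, 0.3106]
orientation: [0.0, 0.984, 0.176, 0.0]
force: [-0.3, 0.0, -3.5]
width: 0.267
finger_force: 59.0
clock: 12.12
eef_pos: [0.5161, 0.0675, 0.3079]
orientation: [0.001, 1.0, 0.03, -0.002]
force: [0.7, -0.2, -3.9]
width: 0.261
finger_force: 59.4
clock: 12.53
eef_pos: [0.4418, -0.0799, 0.3082]
orientation: [0.0, 0.993, -0.116, -0.002]
force: [0.8, -1.0, -3.8]
width: 0.269
finger_force: 59.5
clock: 12.95
eef_pos: [0.3679, -0.2274, 0.3083]
orientation: [-0.0, 0.966, -0.259, -0.002]
force: [-0.1, 0.4, -3.9]
width: 0.263
finger_force: 59.5
clock: 13.37
eef_pos: [0.3706, -0.2248, 0.3089]
orientation: [-0.0, 0.967, -0.255, -0.001]
force: [0.2, 0.0, -3.8]
width: 0.266
finger_force: 59.6
[ 0.4582  0.0442  0.0503  1.6961 -0.0024  1.402  -1.5789] [[-0.4942 -0.8304 -0.2571  0.4357]
 [-0.8693  0.4721  0.1462 -0.2628]
 [ 0.      0.2958 -0.9553  0.4301]
 [ 0.      0.      0.      1.    ]]
[282.3483 118.1031]
242 88
```

View pics/g.png

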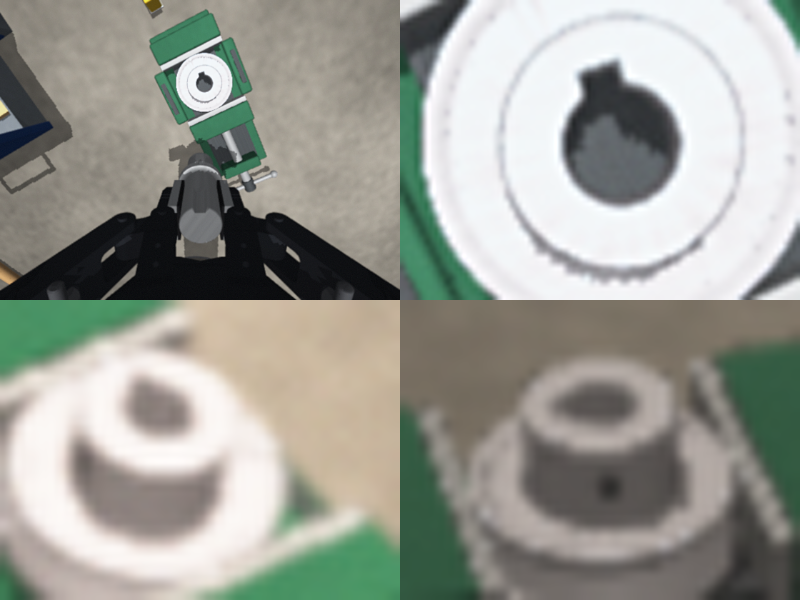

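Run:
```python
from h import *
np.set_printoptions(precision=4,suppress=True)
c=load("w4");px=lambda x,y:(242+(x-400+.5)/5-.5,88+(y+.5)/5-.5)
W=lambda p:atz(c,px(*p),.09)
B=np.array([W(p) for p in [(563,145),(680,145),(622,205),(578,183),(664,187),(662,101)]])[:,:2]
H=np.array([W(p) for p in [(500,140),(745,140),(622,15),(535,55),(708,55),(527,215)]])[:,:2]
def fit(P):
    A=np.c_[2*P,np.ones(len(P))];s=np.linalg.lstsq(A,(P**2).sum(1),rcond=None)[0];return s[:2],np.sqrt(s[2]+s[:2]@s[:2])
for P in (B,H): print(fit(P))
C=(fit(B)[0]+fit(H)[0])/2
for p in [(580,72),(619,61),(599.5,66.5),(586,97),(625,86)]:
    w=W(p)[:2]-C;print(w*1000,np.hypot(*w),np.degrees(np.arctan2(w[1],w[0])))
st=arm.state();q=st['orientation'];print(st['eef_pos'],np.degrees(2*np.arctan2(q[2],q[1]))-90)
# shaft stub top centre in wrist image (full px): 
print(proj(c,[st['eef_pos']+[0,0,.017],st['eef_pos']-[0,0,.081]]))
```

```text
(array([ 0.4301, -0.2664]), np.float64(0.012232604174628726))
(array([ 0.4303, -0.2666]), np.float64(0.025375444435530872))
[16.9447  0.5408] 0.016953300061214344 1.8281567268403354
[14.8309 -7.5629] 0.016647914544738192 -27.01894269827857
[15.8864 -3.5146] 0.01627056879093465 -12.474862902879067
[12.0247  1.9129] 0.012175889322205107 9.03910330781164
[ 9.911  -6.2282] 0.011705496773031019 -32.14568862305675
[ 0.3706 -0.225   0.3091] -119.62014142020996
[[278.6575 314.1287]
 [279.4137 226.9564]]
```

```bash
python3 -m handwheel '[[15,-10,0,0,0,4],[30,-20,-10,0,0,8],[45,-31,-25,0,0,12],[60,-41,-45,0,0,16],[60,-41,-65,0,0,16]]' 0
python3 -m handwheel '[[0,0,-20,0,0,0],[0,0,-40,0,0,0],[0,0,-53,0,0,0],[0,0,-58,0,0,0],[0,0,-58,0,0,0]]' 0
python3 -m handwheel '[[0,0,0,0,0,0],[0,0,0,0,0,0],[0,0,0,0,0,0],[0,0,0,0,0,0],[0,0,0,0,0,0]]' 0
python3 - <<'E'
from h import *
np.set_printoptions(precision=4,suppress=True)
c=snap("wrist","w5");st=arm.state();q=st['orientation'];print(st['eef_pos'],np.degrees(2*np.arctan2(q[2],q[1]))-90,np.array(c["T"]))
p=proj(c,[[.4302,-.2665,.09]])[0];print(p)
print(proj(c,[st['eef_pos']-[0,0,.081],st['eef_pos']+[0,0,.017]]))
x,y=max(int(p[0])-67,0),min(int(p[1])-50,320);print(x,y)
cv2.imwrite("pics/i.png",cv2.resize(c["image"][y:y+100,x:x+133],(798,600),interpolation=cv2.INTER_CUBIC))
E
```

```text
clock: 13.83
eef_pos: [0.4338, -0.2685, 0.2437]
orientation: [0.001, 0.993, -0.118, 0.002]
force: [0.1, 0.4, -3.6]
width: 0.266
finger_force: 59.6
clock: 14.25
eef_pos: [0.4297, -0.266, 0.1848]
orientation: [-0.001, 0.993, -0.119, -0.002]
force: [0.9, -0.0, -3.7]
width: 0.263
finger_force: 59.6
clock: 14.67
eef_pos: [0.4306, -0.2674, 0.187]
orientation: [0.0, 0.993, -0.12, 0.001]
force: [-0.3, -0.6, -4.2]
width: 0.267
finger_force: 59.6
[ 0.4304 -0.2674  0.1869] -103.78628094777633 [[-0.2385 -0.9284 -0.2851  0.503 ]
 [-0.9711  0.2281  0.0695 -0.286 ]
 [ 0.0006  0.2934 -0.956   0.3084]
 [ 0.      0.      0.      1.    ]]
[278.0809 220.2043]
[[279.0517 227.0621]
 [278.1586 313.5359]]
211 170
```

View pics/i.png

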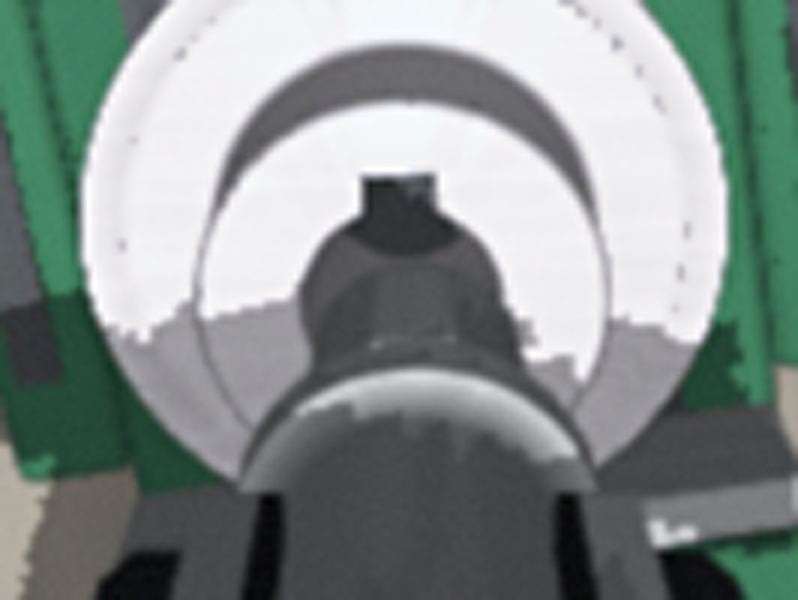

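```bash
python3 -m handwheel '[[0.4,1.6,0,0,0,1.5],[0.4,1.6,-5,0,0,1.5],[0.4,1.6,-12,0,0,1.5],[0.4,1.6,-20,0,0,1.5],[0.4,1.6,-24,0,0,1.5]]' 0
python3 -m handwheel '[[0,0,-2,0,0,0],[0,0,-4,0,0,0],[0,0,-6,0,0,0],[0,0,-6,0,0,0],[0,0,-6,0,0,0]]' 0
```

```text
clock: 15.13
eef_pos: [0.4301, -0.2653, 0.1607]
orientation: [-0.0, 0.994, -0.107, -0.001]
force: [1.0, -0.1, -3.0]
width: 0.264
finger_force: 59.6
clock: 15.55
eef_pos: [0.4305, -0.2656, 0.1563]
orientation: [-0.0, 0.994, -0.107, -0.0]
force: [0.7, -0.6, -3.5]
width: 0.267
finger_force: 59.6
```

Nose is 14 mm in the bore, with no contact. Continue down.

```bash
python3 -m handwheel '[[0,0,-2,0,0,0],[0,0,-4,0,0,0],[0,0,-6,0,0,0],[0,0,-8,0,0,0],[0,0,-9,0,0,0]]' 0
python3 -m handwheel '[[0,0,0,0,0,0],[0,0,0,0,0,0],[0,0,0,0,0,0],[0,0,0,0,0,0],[0,0,0,0,0,0]]' 0
```

```text
clock: 15.97
eef_pos: [0.4304, -0.2655, 0.1469]
orientation: [-0.0, 0.994, -0.107, -0.0]
force: [0.1, 0.6, -4.2]
width: 0.263
finger_force: 59.6
clock: 16.38
eef_pos: [0.4307, -0.2657, 0.1474]
orientation: [0.0, 0.994, -0.107, 0.0]
force: [-0.1, 0.8, -3.9]
width: 0.265
finger_force: 59.6
```

```bash
python3 -m handwheel '[[0,0,-3,0,0,0],[0,0,-6,0,0,0],[0,0,-9,0,0,0],[0,0,-12,0,0,0],[0,0,-15,0,0,0]]' 0
python3 -m handwheel '[[0,0,-1,0,0,0],[0,0,-2,0,0,0],[0,0,-3,0,0,0],[0,0,-4,0,0,0],[0,0,-5,0,0,0]]' 0
python3 -m handwheel '[[0,0,0,0,0,0],[0,0,0,0,0,0],[0,0,0,0,0,0],[0,0,0,0,0,0],[0,0,0,0,0,0]]' 0
```

```text
clock: 16.8
eef_pos: [0.4304, -0.2655, 0.1318]
orientation: [-0.0, 0.994, -0.107, -0.0]
force: [-0.5, -1.1, -4.1]
width: 0.266
finger_force: 59.6
clock: 17.22
eef_pos: [0.4308, -0.2656, 0.1282]
orientation: [0.0, 0.994, -0.107, 0.0]
force: [-3.0, 1.5, 7.2]
width: 0.261
finger_force: 60.4
clock: 17.63
eef_pos: [0.4308, -0.2656, 0.1282]
orientation: [0.0, 0.994, -0.107, 0.0]
force: [-2.8, -0.1, 6.7]
width: 0.268
finger_force: 60.4
```

```bash
python3 -m handwheel '[[0,0,-0.5,0,0,0],[0,0,-1,0,0,0],[0,0,-1.5,0,0,0],[0,0,-2,0,0,0],[0,0,-2,0,0,0]]' 0
python3 -m handwheel '[[0,0,0,0,0,0],[0,0,0,0,0,0],[0,0,0,0,0,0],[0,0,0,0,0,0],[0,0,0,0,0,0]]' 0
python3 -m handwheel '[[0,0,0,0,0,0],[0,0,0,0,0,0],[0,0,0,0,0,0],[0,0,0,0,0,0],[0,0,0,0,0,0]]' 0
```

```text
clock: 18.05
eef_pos: [0.4308, -0.2657, 0.1281]
orientation: [0.0, 0.994, -0.107, 0.001]
force: [-6.5, 4.2, 15.8]
width: 0.259
finger_force: 61.4
clock: 18.47
eef_pos: [0.4308, -0.2657, 0.1281]
orientation: [0.0, 0.994, -0.107, 0.001]
force: [-6.1, 4.3, 16.5]
width: 0.267
finger_force: 61.4
clock: 18.88
eef_pos: [0.4308, -0.2657, 0.1281]
orientation: [0.0, 0.994, -0.107, 0.001]
force: [-6.2, 3.3, 16.7]
width: 0.265
finger_force: 61.4
```

```bash
python3 -c "
from rig import order
print(order.sign_off())"
```

```text
the job is handed in; nothing more can be done
None
```

I opened the drawer to its stop, seated the keyed shaft in the pulley hub with the key in the keyway, and handed the job in at about 19 s, still gripping (about 60 N) and pressing down with roughly 20 N. The hand-in returned no verdict, and the seating is judged from the final height and force readings, not from a last picture.

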